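Hover the clamp cover over the strip-plate base

TASK

The empty reagent trough is standing on the well-strip clamp base: take it off first and set it upright in the shallow steel tray, letting it go there. Then pick up the aluminium cover plate by its grip bar and hold it level over the base, not touching it, with a gap of 5 to 30 mm, the right way round so that all three threaded holes of the base are seen whole through the cover's holes, ready for me to start the screws. Finish while still holding the cover there, and leave the jar, the tip box and the loose strip where they are.

Things in the scene. Friction and masses are not known exactly. Their poses are not given: they have to be found in the camera images.
- base: Fixed white clamp base 190 (x) x 120 (y) x 40 mm high, flat on top, a grid of small dark cells flush in its middle. Three dark 8 mm threaded holes in its top, in its frame a triangle: holes 0 and 1 at x = +78 mm, y = +42 and -42 mm, hole 2 at x = -78 mm, y = 0. Origin: centre of its underside; z up.
- cover: Loose aluminium plate 190 (x) x 120 (y) x 6 mm, 0.2 to 0.45 kg, flat on the bench, right side up. Three 18 mm through holes, laid out in its frame like the base's threaded holes, so it fits one way round only. On top, centred, a solid black grip bar 80 mm long (x), 16 mm wide (y), from 6 to 41 mm above the origin. Origin: centre of its underside; z up.
- trough: Empty white plastic reagent trough (open box), 100 mm (its x) x 42 mm (its y) x 44 mm high, walls 3 mm, about 0.12 kg, standing on top of the base (40 mm above the bench) at the start. Stiff enough to be gripped across its 42 mm width. Origin: centre of its underside; z up.
- tray: Fixed shallow steel tray on the bench, 190 mm (its x) x 140 mm (its y), rim 15 mm high, wall 4 mm, inner floor 4 mm above the bench. Origin: centre of its underside; z up. Cover and tray stand on either side of the base, either way round.
- jar: Bystander: closed amber jar, diameter 52 mm, 70 mm high, beyond the base. Origin: centre of its underside.
- tipbox: Bystander: grey box of pipette tips, 85 x 120 x 53 mm high, beyond the base. Origin: centre of its underside.
- strip: Bystander: white strip of wells, 14 x 78 x 14 mm high, beyond the base. Origin: centre of its underside.
- base_thread0 (a point): Centre of the base's threaded hole 0, in its top face (40 mm above the bench).
- cover_hole0 (a point): Centre of the cover's hole 0, at the cover's underside; belongs over base_thread0.
- base_thread1 (a point): Centre of the base's threaded hole 1, in its top face (40 mm above the bench).
- cover_hole1 (a point): Centre of the cover's hole 1, at the cover's underside; belongs over base_thread1.
- base_thread2 (a point): Centre of the base's threaded hole 2, in its top face (40 mm above the bench).
- cover_hole2 (a point): Centre of the cover's hole 2, at the cover's underside; belongs over base_thread2.
Not all that is in view belongs to the job. Several things look just like the tray: the one meant starts farthest to the robot's left.

How it is judged:
On the way, in this order (a step that is already met when the one before it is completed fails the run):
1. the trough stands upright in the tray, released (x of trough in the frame of tray between -0.075 and 0.075 m and y of trough in the frame of tray between -0.05 and 0.05 m and z of trough in the frame of tray below 0.01 m and angle between trough's own z axis and vertical below 0.1 rad and contact force between trough and the fingers below 0.1 N and linear speed of trough below 0.02 m/s), for 0.2 s.
2. the cover is lifted by the gripper (height (world z) of cover above 0.045 m and contact force between cover and the fingers above 1 N), for 0.2 s.
At the end, for the whole second after the job is handed in: Trough upright (0.1 rad) on the tray floor, centre within 75 (x) and 50 mm (y) of the tray's, let go, still. Cover held by the fingers, still, level within 0.08 rad, underside 5 to 30 mm above the base top and not touching it, each hole within 5 mm horizontally of its threaded hole (all of step 1 and horizontal distance between cover_hole0 and base_thread0 below 0.005 m and horizontal distance between cover_hole1 and base_thread1 below 0.005 m and horizontal distance between cover_hole2 and base_thread2 below 0.005 m and z of cover in the frame of base between 0.045 and 0.07 m and angle between cover's own z axis and vertical below 0.08 rad and contact force between cover and base below 0.2 N and contact force between cover and the fingers above 1 N and linear speed of cover below 0.02 m/s); the arm keeps its last pose, push and grip.
It fails at once if the jar is disturbed (moved over 20 mm) (distance of jar from where it was at the start of the episode above 0.02 m).
It fails at once if the tip box is disturbed (moved over 20 mm) (distance of tipbox from where it was at the start of the episode above 0.02 m).
It fails at once if the loose strip is disturbed (moved over 20 mm) (distance of strip from where it was at the start of the episode above 0.02 m).
It also fails if it takes over 64 s, if anything falls off the work surface, if the arm or the gripper's body presses on something with over 40 N, if the wrist force passes 120 N, or if a joint passes its speed limit or range.

ROBOT

A 6-joint arm with a two-finger parallel gripper is mounted at the origin on the work surface. World frame = base frame: x ahead of the robot, y to its left, z up, the work surface at z = 0. Lengths are in m, angles in rad, forces in N, time in s.
With the tool pointing down it reaches from about 0.4 to 0.825 m from the base axis. Payload 7 kg.
Tool frame: the origin (TCP) lies midway between the tips of the shut fingers; the grasp point (between the pads) lies 19 mm behind it (ctrl.grip_depth is the distance from the TCP to the grasp point, in m); z points along the fingers, y is the direction in which the jaws open and shut (so a half turn about z gives the same grasp; the last joint's range is limited). The gripper opens to 85 mm and grips with 20 to 120 N. Pads are 22 mm wide; open, the fingers measure 114 mm over their backs; the gripper's body (76 mm by 85 mm) begins 54 mm behind the grasp point. The pads swing forward as they close: fully open they stand 13 mm farther back than shut.
Start: joints at [-1.016, 0.359, 0.012, 0, -1.224, -0.288], TCP at [0.178, -0.651, 0.231] pointing down, gripper open.
Joint ranges: [-3.07, 3.07], [-1.43, 2.12], [-1.02, 1.25], [-3.03, 1.67], [-3.05, -0], [-3.03, 3.03]. Speed limits (rad/s): [2.39, 2.39, 3.01, 3.14, 3.14, 3.14].

INTERFACE

Orientations are given as [roll, pitch, yaw] about the fixed x, y, z axes, in that order (R = Rz(yaw) Ry(pitch) Rx(roll)).
In Python, from station import ctrl, cams gives the robot as it stands.
- The arm moves only by the tool arm_command, never from a script. Its argument "increments" is a list of rows, each a list of 2 entries, a list of its own where there are three numbers: the shift along the tool's x, y, z in cm, then the turn about the tool's z in rad. In form: [[[dx, dy, dz], twist], ...]. A call has 1 to 10 rows; each row is the pose to reach, as a shift and turn from the pose commanded when the call began, along the tool's axes at that moment; what a row does not reach only later rows make up. A row lasts 1/8 s, in which the tool goes at most 62.5 mm and 10.7 degrees, less where a joint would pass 70% of its speed; a pose out of reach is approached as far as the arm can. A call with a gripper value outside its range is refused whole. "grip" is the closure, from -1 (fully open) to 1 (shut), set as the call begins (left out, the last holds). The fingers move at their own pace and stop on an object; "squeeze" is the grip in N (left out, the last holds). Time passes only in rows, so rows that repeat a pose let the fingers close. It gives the time, the measured TCP pose, the force and the opening at its end, in the units of the state.
- ctrl.get_obs(): the state, without advancing time (a new reading comes with each control period).
- cams.grab_frame(name): name is "side" or "top" or "wrist"; returns the picture (480x640x3 uint8, blue, green, red); there is no depth.
- cams.camera_params(name): a dict with "vfov" (degrees; the focal length in pixels is half the picture's height over the tangent of half this angle, whatever the lens; pixels are square), "cx", "cy" (the principal point, pixels), "cam_to_world" (4x4, takes a point from camera to world coordinates); the wrist camera has in their place "hand_eye" (4x4, takes a point from camera to tool coordinates, whose origin is the TCP and whose axes are the flange's). Camera axes: x right, y up, looking along -z (the intrinsics and any distortion apply to the point x, -y, -z); pixel columns grow to the right and rows downward; lengths in m; the calibration is good to about 2 mm. The wrist camera is an equidistant fisheye: a pixel r from the principal point sees the ray r / f radians off the axis. A picture is of the moment at which its call begins: read the wrist's pose just before it. camera_params takes no time and is no camera call.
- ctrl.sign_off(): hands the job in, once; it reports no verdict.
The state is a dict: "time": time; "qpos": joint angles; "qvel": joint speeds; "effort": joint torques, N m; "tcp_pos": TCP position; "ee_rot": TCP orientation; "force": force on the tool from outside, world axes, zero at the start; "wrist_torque": the same for the moment, N m; "gripper_width": opening from 0.0 (shut) to 1.0 (fully open).
Only numpy, scipy, OpenCV 4.12 (cv2) and the standard library are available. Lean on these libraries where they do the work, as an engineer would, in place of code of your own. Each camera call takes 0.05 s, during which the arm holds its last target. There are 200 camera calls.

## Working session

There is one attempt and no reset: what is moved stays moved. The work goes in short steps, Python scripts to look and compute and a tool call to move; the robot and the scene stay as the last step left them, time stands still between calls to the robot, and variables do not carry over. Pictures are saved under pics/ and viewed, about 8 in all and at most 12, crops included, and the job is handed in when it is done.

Besides the shell and the picture viewer there is one more tool, called after ">>>" as a command line: name --argument value ..., lists and objects as JSON in quotes. arm_command: Moves the arm, as the interface text tells. Its arguments: {"type":"object","properties":{"increments":{"type":"array"},"grip":{"type":"number"},"squeeze":{"type":"number"}},"required":["increments"]}

```bash
mkdir -p pics
cat > h.py <<'E'
import numpy as np, cv2
from station import ctrl, cams
from scipy.spatial.transform import Rotation as R
def toolT():
    o=ctrl.get_obs(); T=np.eye(4); e=np.array(o['ee_rot'],float)
    T[:3,:3]=e if e.shape==(3,3) else R.from_euler('xyz',e).as_matrix()
    T[:3,3]=o['tcp_pos']; return T
def cast(name,px,z,T=None):
    p=cams.camera_params(name); f=240/np.tan(np.radians(p['vfov'])/2)
    px=np.atleast_2d(np.array(px,float)); d=px-[p['cx'],p['cy']]
    if name=='wrist':
        M=(toolT() if T is None else T)@np.array(p['hand_eye']); r=np.linalg.norm(d,axis=1)+1e-9; th=r/f
        ray=np.c_[np.sin(th)*d[:,0]/r,-np.sin(th)*d[:,1]/r,-np.cos(th)]
    else:
        M=np.array(p['cam_to_world'])
        ray=np.c_[d[:,0]/f,-d[:,1]/f,-np.ones(len(d))]
    w=ray@M[:3,:3].T; o=M[:3,3]; s=(z-o[2])/w[:,2]
    return o+w*s[:,None]
def snap(name,fn):
    im=cams.grab_frame(name); cv2.imwrite('pics/'+fn+'.png',im); return im
E
python3 - <<'E'
from h import *
print(ctrl.get_obs())
for n in ('side','top','wrist'): print(n,cams.camera_params(n))
snap('top','top0'); snap('side','side0'); snap('wrist','wr0')
E
```

```text
{'time': 0.0, 'qpos': array([-1.01590423e+00,  3.59364555e-01,  1.10631150e-02, -3.38453153e-04,
       -1.22410103e+00, -2.88107835e-01]), 'qvel': array([-0.00171065,  0.00014922, -0.00278032,  0.00109458,  0.00039084,
        0.00041461]), 'effort': array([ 3.67044004e-04, -5.83322847e+01,  2.93423277e+01,  6.93658099e+00,
       -5.99586041e-03,  1.35335813e-05]), 'tcp_pos': array([ 0.17780003, -0.65066444,  0.23038208]), 'ee_rot': array([ 3.13996230e+00, -1.51353373e-04, -2.87492353e+00]), 'force': array([-0.62651682,  0.20296997,  0.03035477]), 'wrist_torque': array([-0.00159085, -0.04365198,  0.02833838]), 'gripper_width': 0.9974816821166882}
side {'vfov': 50.43878204207301, 'cx': 315.0883773895315, 'cy': 240.12739725459633, 'cam_to_world': array([[ 0.9952417 ,  0.07207442, -0.06556858,  0.50298273],
       [-0.09733115,  0.70403265, -0.70346618, -0.87026382],
       [-0.0045395 ,  0.70650075,  0.70769774,  0.8219304 ],
       [ 0.        ,  0.        ,  0.        ,  1.        ]])}
top {'vfov': 48.16666577082877, 'cx': 310.8822662432941, 'cy': 238.80117388805476, 'cam_to_world': array([[-0.00808615,  0.98175151, -0.18999627,  0.38193891],
       [-0.99985589, -0.01077416, -0.01311901, -0.09817167],
       [-0.01492665,  0.1898628 ,  0.98169716,  1.13106469],
       [ 0.        ,  0.        ,  0.        ,  1.        ]])}
wrist {'vfov': 65.70646984690485, 'cx': 315.9292733424276, 'cy': 243.187665505222, 'hand_eye': array([[-2.93474292e-04,  9.63006033e-01,  2.69479672e-01,
         6.82199932e-02],
       [ 9.99999589e-01,  5.14970485e-05,  9.05011502e-04,
        -1.03357133e-03],
       [ 8.57654129e-04,  2.69479827e-01, -9.63005653e-01,
        -1.43744497e-01],
       [ 0.00000000e+00,  0.00000000e+00,  0.00000000e+00,
         1.00000000e+00]])}
```

View pics/top0.png

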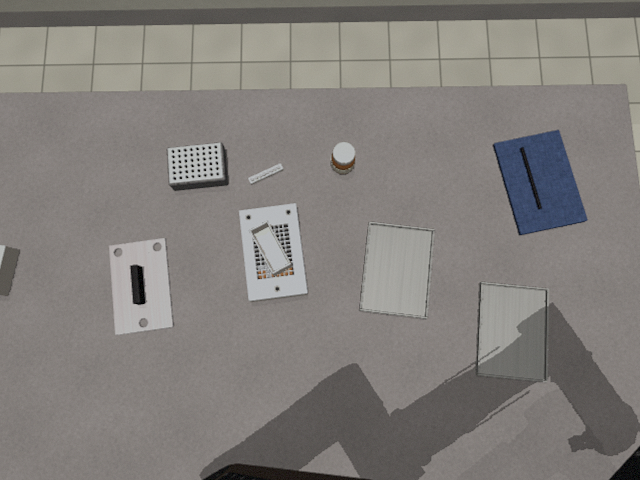

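The top view has the base at (273,252) with the trough on it, and the cover at (140,287) to the left. Tray lookalikes are at (397,270) and (513,332). The left one is on the other side of the base from the cover, so I take it as the tray. An object at the left edge (5,270) still needs checking.

Run:
```python
from h import *
im=cv2.imread('pics/top0.png')
def show(n,pts,z): print(n,np.round(cast('top',pts,z)[:,:3],4).tolist())
show('tray',[(370,223),(434,229),(426,318),(360,312)],.015)
show('tray2',[(480,283),(548,290),(546,381),(477,377)],.015)
show('base',[(239,211),(296,204),(307,294),(249,300)],.04)
show('thr',[(248,217),(288,212),(278,289)],.04)
show('trough',[(251,230),(266,222),(291,267),(276,275)],.084)
show('cover holes',[(118,252),(157,247),(143,323)],.006)
show('bar',[(131,266),(142,265),(145,303),(134,304)],.041)
show('jar',[(344,150)],.07); show('leftobj',[(5,270)],.0)
big=cv2.resize(im[195:345,100:320],None,fx=3.6,fy=3.6,interpolation=cv2.INTER_CUBIC)
cv2.imwrite('pics/c0.png',big)
```

```text
tray [[0.6308, -0.2092, 0.015], [0.6162, -0.3441, 0.015], [0.4298, -0.3182, 0.015], [0.4432, -0.1832, 0.015]]
tray2 [[0.5007, -0.4333, 0.015], [0.4849, -0.5721, 0.015], [0.3029, -0.5515, 0.015], [0.3117, -0.4145, 0.015]]
base [[0.6541, 0.0665, 0.04], [0.6678, -0.053, 0.04], [0.4791, -0.0748, 0.04], [0.468, 0.043, 0.04]]
thr [[0.641, 0.0475, 0.04], [0.6507, -0.0362, 0.04], [0.4898, -0.0158, 0.04]]
trough [[0.6038, 0.0352, 0.084], [0.6198, 0.0054, 0.084], [0.5285, -0.0446, 0.084], [0.513, -0.0151, 0.084]]
cover holes [[0.5755, 0.3291, 0.006], [0.5854, 0.2459, 0.006], [0.425, 0.2677, 0.006]]
bar [[0.54, 0.2871, 0.041], [0.5418, 0.2645, 0.041], [0.4638, 0.2543, 0.041], [0.462, 0.2767, 0.041]]
jar [[0.7744, -0.1543, 0.07]]
leftobj [[0.54, 0.5722, 0.0]]
```

View pics/side0.png

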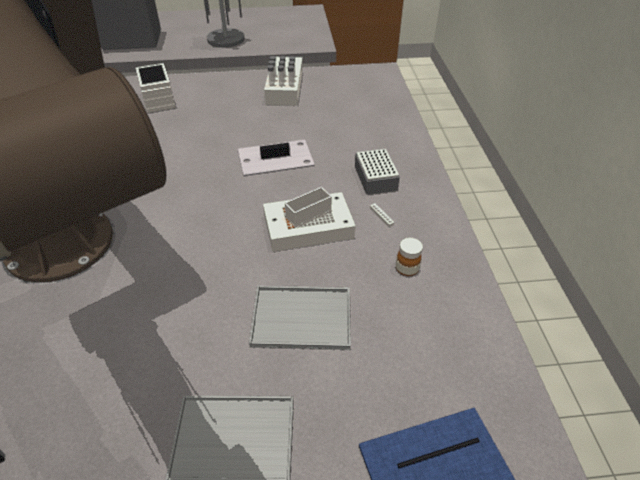

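View pics/c0.png

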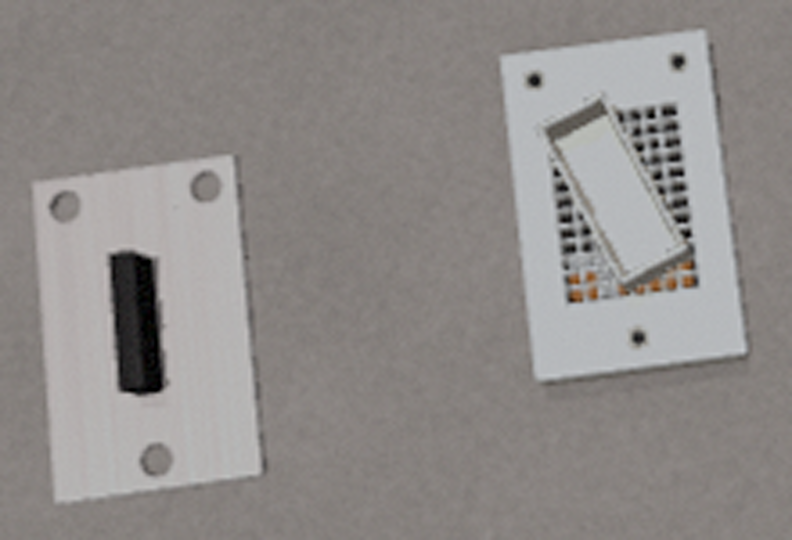

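The far-left objects in the side view (155,88) are stacked boxes, not a tray, so the tray is near (0.53,-0.264). The cover and base point the same way, yaw about 0.13. The trough is near (0.566,-0.005) with yaw about 0.5. I'll set out and hover over the trough.

>>> arm_command --increments '[[[-5,4.8,0.1],-0.03],[[-9.5,9.1,0.2],-0.06],[[-14,13.4,0.3],-0.09],[[-18.5,17.7,0.4],-0.12],[[-23,22,0.5],-0.15],[[-27.5,26.3,0.6],-0.18],[[-31.8,30.5,0.7],-0.21],[[-36,34.5,0.8],-0.238],[[-40,38.5,1],-0.238],[[-44,42.5,1],-0.238]]' --grip -1

```text
time: 1.4
tcp_pos: [0.4908, -0.1232, 0.2213]
ee_rot: [3.142, 0.0, -2.636]
force: [0.3, -0.8, -0.4]
gripper_width: 1.002
```

```bash
cat >> h.py <<'E'
def goto(x,y,z,yaw):
    "increments (cm, tool axes) and twist to reach tcp x,y,z,yaw"
    T=toolT(); d=(T[:3,:3].T@(np.array([x,y,z])-T[:3,3]))*100
    yw=np.arctan2(T[1,0],T[0,0]); tw=-((yaw-yw+np.pi)%(2*np.pi)-np.pi)
    print('goto',np.round(d,2),'twist',round(tw,3),'tcp',np.round(T[:3,3],4),'yaw',round(yw,4)); return d
E
python3 - <<'E'
from h import *
p=[(250.3,230.6),(267.5,222),(292.5,263),(274.4,274.7)]
w=cast('top',p,.084); print(w.round(4)); print(w.mean(0))
goto(.566,-.005,.22,-2.637)
E
```

```text
[[ 0.6026  0.0366  0.084 ]
 [ 0.6198  0.0024  0.084 ]
 [ 0.5364 -0.0476  0.084 ]
 [ 0.5136 -0.012   0.084 ]]
[ 0.56809619 -0.00514816  0.084     ]
goto [-12.3    6.7    0.13] twist 0.001 tcp [ 0.4908 -0.1232  0.2213] yaw -2.6364
```

>>> arm_command --increments '[[[-4,2.2,0],0],[[-8,4.4,0],0],[[-12.3,6.7,0],0],[[-12.3,6.7,0],0]]'

```text
time: 1.9
tcp_pos: [0.5668, -0.0046, 0.2205]
ee_rot: [3.141, -0.001, -2.634]
force: [-0.8, -0.3, 0.1]
gripper_width: 1.0
```

Run:
```python
from h import *
print(toolT()[:3,3]); snap('wrist','wr1')
```

```text
[ 0.56681293 -0.00455902  0.22049621]
```

View pics/wr1.png

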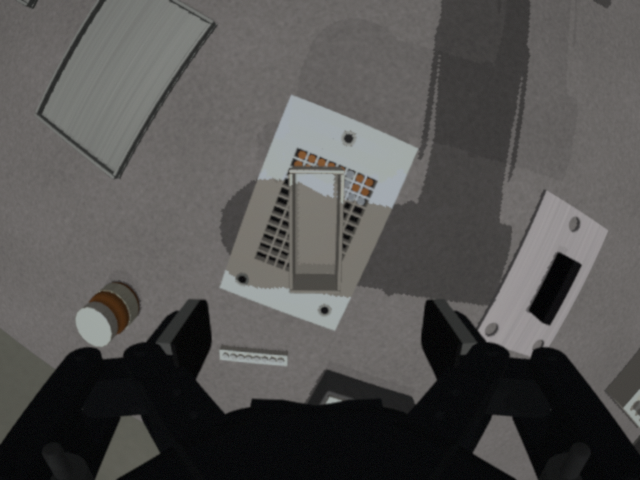

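The wrist view shows the trough's top rim at cols 290-343, rows 170-292, and all three threads at (348,138), (242,279) and (324,310).

Run:
```python
from h import *
t=cast('wrist',[(289,170),(344,170),(344,292),(289,292)],.084); print(t.round(4),t.mean(0).round(4))
ax=(t[0]+t[1]-t[2]-t[3])/2; print('len',np.hypot(*ax[:2]),'yaw',np.arctan2(ax[1],ax[0]), 'w',np.linalg.norm(t[0]-t[1]))
g=cv2.cvtColor(cv2.imread('pics/wr1.png'),6); P=[]
for u,v in [(348,138),(242,279),(324,310)]:
    s=g[v-8:v+9,u-8:u+9]; m=(s<80).astype(np.uint8); M=cv2.moments(m,True); P.append((u-8+M['m10']/M['m00'],v-8+M['m01']/M['m00']))
w=cast('wrist',P,.04); print(P,w.round(4)); 
print([np.linalg.norm(w[i]-w[j]) for i,j in((0,1),(0,2),(1,2))],'expect .1616 .1616?(177) .084')
wc=cast('wrist',[(574,224),(491,329),(539,346)],.006); print(wc.round(4))
print(cast('wrist',[(213,23),(117,177),(38,113)],.015).round(4))
```

```text
[[ 0.5347 -0.0476  0.084 ]
 [ 0.5146 -0.0114  0.084 ]
 [ 0.6     0.0381  0.084 ]
 [ 0.6219 -0.0013  0.084 ]] [ 0.5678 -0.0056  0.084 ]
len 0.09869276912855297 yaw -2.6347573249068184 w 0.041408496192625766
[(348.2105263157895, 138.2280701754386), (241.84057971014494, 278.42028985507244), (324.04545454545456, 309.9318181818182)] [[ 0.4898 -0.0175  0.04  ]
 [ 0.6499 -0.0407  0.04  ]
 [ 0.6402  0.043   0.04  ]]
[np.float64(0.1617306820719601), np.float64(0.16211739912553227), np.float64(0.08433245445063303)] expect .1616 .1616?(177) .084
[[0.4255 0.2634 0.006 ]
 [0.5855 0.2415 0.006 ]
 [0.5746 0.3277 0.006 ]]
[[ 0.448  -0.1854  0.015 ]
 [ 0.6295 -0.2078  0.015 ]
 [ 0.6106 -0.3435  0.015 ]]
```

>>> arm_command --increments '[[[0,0,5],0],[[-0.1,0.1,10],0],[[-0.1,0.1,14.5],0],[[-0.1,0.1,16.8],0],[[-0.1,0.1,17.2],0],[[-0.1,0.1,17.2],0]]'

```text
time: 2.7
tcp_pos: [0.5662, -0.006, 0.05]
ee_rot: [-3.141, 0.001, -2.637]
force: [-0.2, 0.6, 0.5]
gripper_width: 1.001
```

>>> arm_command --increments '[[[0,0,0],0],[[0,0,0],0],[[0,0,0],0],[[0,0,0],0],[[0,0,0],0],[[0,0,0],0]]' --grip 1 --squeeze 30

```text
time: 3.45
tcp_pos: [0.5664, -0.0055, 0.0503]
ee_rot: [-3.141, 0.001, -2.636]
force: [-1.2, -0.2, 5.9]
gripper_width: 0.489
```

>>> arm_command --increments '[[[0,0,-2],0],[[0,0,-5],0],[[0,0,-8],0],[[0,0,-8],0]]'

```text
time: 3.95
tcp_pos: [0.5674, -0.0052, 0.1318]
ee_rot: [-3.14, 0.004, -2.636]
force: [0.2, -0.0, -2.8]
gripper_width: 0.49
```

Run:
```python
from h import *
goto(.53,-.264,.128,-3.28)
snap('side','s1'); snap('wrist','wr2')
```

```text
goto [ 15.8  -20.84   0.33] twist 0.644 tcp [ 0.5674 -0.0052  0.1318] yaw -2.6364
```

>>> arm_command --increments '[[[3,-4,0],0.12],[[6.3,-8.3,0],0.25],[[9.5,-12.5,0],0.38],[[12.7,-16.8,0],0.5],[[15,-19.8,0],0.6],[[15.8,-20.8,0],0.644],[[15.8,-20.8,0],0.644]]'

```text
time: 4.92
tcp_pos: [0.5274, -0.2645, 0.1281]
ee_rot: [3.141, -0.002, 3.001]
force: [0.1, 0.4, -1.0]
gripper_width: 0.489
```

Run:
```python
from h import *
goto(.53,-.264,.0145,-3.28)
a=snap('side','s2'); b=snap('wrist','wr3')
cv2.imwrite('pics/c2.png',np.hstack([cv2.resize(a[150:420,140:460],(480,405)),cv2.resize(b,(320,240))]) if 0 else np.hstack([cv2.resize(a,(400,300)),cv2.resize(b,(400,300))]))
```

```text
goto [-0.27  0.08 11.36] twist -0.002 tcp [ 0.5274 -0.2645  0.1281] yaw 3.0011
```

View pics/c2.png

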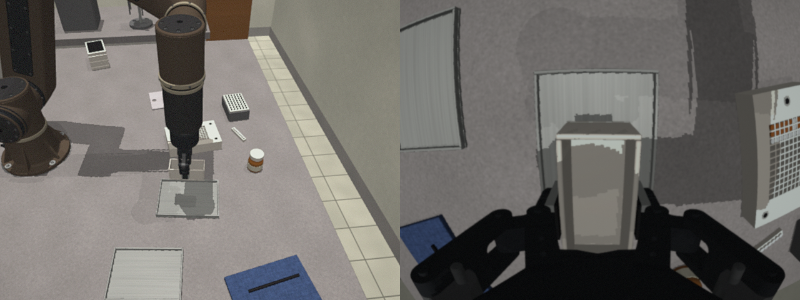

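The trough hangs level in the jaws over the tray. Lowering it.

>>> arm_command --increments '[[[-0.2,0,4],0],[[-0.2,0,8],0],[[-0.2,0,10],0],[[-0.2,0,10.8],0],[[-0.2,0,11.3],0],[[-0.2,0,11.3],0]]'

```text
time: 5.78
tcp_pos: [0.5308, -0.2642, 0.0168]
ee_rot: [-3.142, 0.001, 3.003]
force: [-0.2, -0.8, -1.0]
gripper_width: 0.487
```

>>> arm_command --increments '[[[0,0,0.1],0],[[0,0,0.2],0],[[0,0,0.2],0]]'

```text
time: 6.15
tcp_pos: [0.5303, -0.2645, 0.0145]
ee_rot: [3.142, 0.0, 3.002]
force: [0.5, 0.4, -1.2]
gripper_width: 0.487
```

>>> arm_command --increments '[[[0,0,0.05],0],[[0,0,0.1],0],[[0,0,0.1],0]]'

```text
time: 6.52
tcp_pos: [0.5303, -0.2645, 0.0143]
ee_rot: [-3.141, 0.0, 3.003]
force: [-4.5, 1.8, 7.9]
gripper_width: 0.489
```

Contact at 8 N. I'll release and rise.

>>> arm_command --increments '[[[0,0,0],0],[[0,0,0],0],[[0,0,0],0],[[0,0,0],0]]' --grip -1

```text
time: 7.02
tcp_pos: [0.5302, -0.2644, 0.0132]
ee_rot: [-3.142, -0.0, 3.002]
force: [0.6, 0.1, -0.1]
gripper_width: 0.998
```

>>> arm_command --increments '[[[0,0,-2],0],[[0,0,-6],0],[[0,0,-11],0],[[0,0,-16],0],[[0,0,-20.5],0],[[0,0,-20.5],0],[[0,0,-20.5],0]]'

```text
time: 7.9
tcp_pos: [0.5299, -0.2642, 0.2179]
ee_rot: [3.141, -0.0, 3.002]
force: [-0.5, 0.0, 0.2]
gripper_width: 0.997
```

Run:
```python
from h import *
T=toolT(); b=snap('wrist','wr4')
goto(.505,.265,.22,.13-np.pi)
```

```text
goto [ 9.79 52.06 -0.24] twist -0.269 tcp [ 0.5296 -0.2641  0.2172] yaw 3.0022
```

View pics/wr4.png

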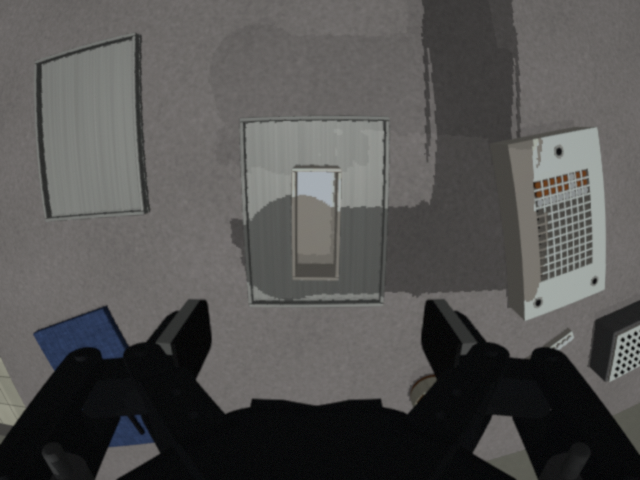

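The trough stands upright at (316,224), centred in the tray. Now to the cover, passing the base for a clean look at its threads.

>>> arm_command --increments '[[[0.3,5,0],-0.06],[[0.6,10,0],-0.12],[[0.6,15,0],-0.18],[[0.4,20,0],-0.24],[[0.2,25,0],-0.269],[[0,26.2,0],-0.269],[[0,26.2,0],-0.269]]'

```text
time: 8.82
tcp_pos: [0.5662, -0.0045, 0.217]
ee_rot: [-3.141, -0.002, -3.011]
force: [-0.3, 0.4, 1.1]
gripper_width: 1.004
```

```bash
cat >> h.py <<'E'
def blobs(im,pts,r=14,dark=None):
    g=cv2.cvtColor(im,6); P=[]
    for u,v in pts:
        u,v=int(round(u)),int(round(v)); s=g[v-r:v+r+1,u-r:u+r+1]
        th=dark or cv2.threshold(s,0,255,cv2.THRESH_OTSU)[0]
        n,l,st,c=cv2.connectedComponentsWithStats((s<th).astype(np.uint8))
        k=[i for i in range(1,n) if st[i,4]>12]
        i=min(k,key=lambda i:np.hypot(*(c[i]-r))); P.append((u-r+c[i][0],v-r+c[i][1])); print('area',st[i,4],end=' ')
    return np.array(P)
def project(P,T):
    p=cams.camera_params('wrist'); f=240/np.tan(np.radians(p['vfov'])/2)
    q=np.c_[P,np.ones(len(P))]@np.linalg.inv(T@np.array(p['hand_eye'])).T
    x,y,z=q[:,0],-q[:,1],-q[:,2]; r=np.hypot(x,y); th=np.arctan2(r,z)
    return np.c_[p['cx']+f*th*x/r,p['cy']+f*th*y/r]
def fit(w):
    L=np.array([[.078,.042],[.078,-.042],[-.078,0]]); A=L-L.mean(0);B=w[:,:2]-w[:,:2].mean(0)
    a=np.arctan2((A[:,0]*B[:,1]-A[:,1]*B[:,0]).sum(),(A*B).sum())
    c,s=np.cos(a),np.sin(a); Rm=np.array([[c,-s],[s,c]]); o=w[:,:2].mean(0)-Rm@L.mean(0)
    print('origin',o.round(4),'yaw',a.round(4),'resid mm',(1000*(w[:,:2]-(L@Rm.T+o))).round(1).tolist()); return o,a
E
python3 - <<'E'
from h import *
T=toolT(); b=snap('wrist','wr5')
px=project(np.array([[.6402,.043,.04],[.6499,-.0407,.04],[.4898,-.0175,.04]]),T); print(px)
P=blobs(b,px); print(P); fit(cast('wrist',P,.04,T))
goto(.503,.267,.185,.13-np.pi)
E
```

```text
[[356.81012773 302.25796457]
 [268.12292473 300.89687082]
 [314.10220737 131.31665044]]
area 62 area 530 area 77 [[358.         303.5       ]
 [268.69811321 295.81132075]
 [315.07792208 132.50649351]]
origin [ 0.5663 -0.007 ] yaw 0.1052 resid mm [[1.9, 1.4], [-3.8, -0.0], [1.9, -1.4]]
goto [ 2.72 27.82  3.22] twist -0.0 tcp [ 0.5661 -0.0053  0.2172] yaw -3.0116
```

>>> arm_command --increments '[[[0.5,5,0],0],[[1,10,0],0],[[1.5,15,1],0],[[2,20,2],0],[[2.4,25,3],0],[[2.7,27.8,3.2],0],[[2.7,27.8,3.2],0]]'

```text
time: 9.75
tcp_pos: [0.5037, 0.2673, 0.1856]
ee_rot: [-3.141, -0.001, -3.011]
force: [0.0, -0.0, 0.3]
gripper_width: 1.004
```

Run:
```python
from h import *
b=cv2.imread('pics/wr5.png'); T=np.eye(4); T[:3,:3]=R.from_euler('xyz',[-3.141,-.002,-3.0116]).as_matrix(); T[:3,3]=[.5661,-.0053,.2172]
P=blobs(b,[(358,303.5),(269,302),(315,132.5)],9,70); print(P); fit(cast('wrist',P,.04,T))
T=toolT(); print(T[:3,3]); b=snap('wrist','wr6')
```

```text
area 38 area 59 area 49 [[358.         303.5       ]
 [269.3220339  302.33898305]
 [315.02040816 132.55102041]]
origin [ 0.5686 -0.0079] yaw 0.1201 resid mm [[0.4, 0.3], [0.1, -0.2], [-0.5, -0.1]]
[0.50366689 0.26731384 0.18557621]
```

View pics/wr6.png

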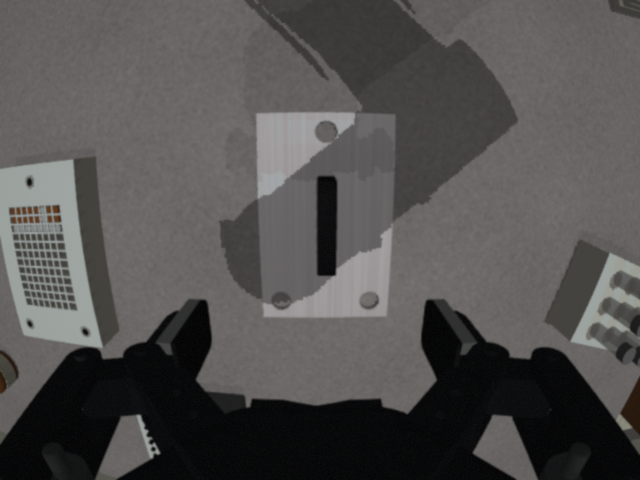

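The cover holes are at (326,131), (281,299) and (369,299). The grip bar spans cols 317-337, rows 176-275.

Run:
```python
from h import *
T=toolT(); im=cv2.imread('pics/wr6.png')
fit(np.array([[.6402,.043],[.6499,-.0407],[.4898,-.0175]]))
o,a=fit(cast('wrist',[(369,299),(281,299),(326,131)],.006,T))
m=(cv2.cvtColor(im,6)[165:290,300:355]<40).astype(np.uint8)
n,l,st,c=cv2.connectedComponentsWithStats(m); i=1+st[1:,4].argmax(); print(st[i]+[300,165,0,0,0])
box=cv2.boxPoints(cv2.minAreaRect(cv2.findContours((l==i).astype(np.uint8),0,2)[0][0]))+[300,165]; print(box)
w=cast('wrist',box,.041,T); print(w.round(4),w.mean(0))
e=[w[1]-w[0],w[2]-w[1]]; print([(np.linalg.norm(x),np.arctan2(x[1],x[0])) for x in e])
goto(o[0],o[1],.03,a-np.pi)
```

```text
origin [ 0.5675 -0.0081] yaw 0.1188 resid mm [[0.2, 0.2], [-0.0, -0.1], [-0.2, -0.1]]
origin [0.5028 0.2736] yaw 0.1296 resid mm [[-0.1, 0.1], [-0.3, -0.1], [0.5, 0.0]]
[ 318  176   19   99 1786]
[[317.99999809 273.99998474]
 [317.99999809 176.        ]
 [335.99999237 176.        ]
 [335.99999237 273.99998474]]
[[0.5425 0.2718 0.041 ]
 [0.4626 0.2613 0.041 ]
 [0.4608 0.2751 0.041 ]
 [0.5406 0.2866 0.041 ]] [0.50161697 0.27370414 0.041     ]
[(np.float64(0.08055104239002979), np.float64(-3.010860273734293)), (np.float64(0.013972006225767787), np.float64(1.7039459592884747))]
goto [-1.000e-02  7.400e-01  1.558e+01] twist 0.0 tcp [0.5038 0.2665 0.1858] yaw -3.0119
```

>>> arm_command --increments '[[[0.1,0.7,4],0],[[0.1,0.7,9],0],[[0.1,0.7,13],0],[[0.1,0.7,15.5],0],[[0.1,0.7,16.8],0],[[0.1,0.7,17.3],0],[[0.1,0.7,17.3],0]]'

```text
time: 10.68
tcp_pos: [0.5025, 0.2739, 0.0139]
ee_rot: [3.141, 0.001, -3.012]
force: [-0.8, 0.6, -0.4]
gripper_width: 1.001
```

>>> arm_command --increments '[[[0,0,0],0],[[0,0,0],0],[[0,0,0],0],[[0,0,0],0],[[0,0,0],0],[[0,0,0],0],[[0,0,0],0]]' --grip 1 --squeeze 80

```text
time: 11.55
tcp_pos: [0.5022, 0.2745, 0.0138]
ee_rot: [3.141, 0.001, -3.011]
force: [-2.2, 0.3, 4.9]
gripper_width: 0.175
```

Run:
```python
from h import *
goto(.5028,.2737,.012,.1296-np.pi)
snap('wrist','wr7')
```

```text
goto [-0.05 -0.09  0.18] twist 0.001 tcp [0.5022 0.2745 0.0138] yaw -3.0114
```

>>> arm_command --increments '[[[0,0,-1],0],[[0,0,-3],0],[[0,0,-6],0],[[0,0,-9],0],[[0,0,-11],0],[[0,0,-11],0],[[0,0,-11],0],[[0,0,-11],0]]'

```text
time: 12.6
tcp_pos: [0.5013, 0.2735, 0.122]
ee_rot: [-3.14, -0.002, -3.012]
force: [-0.0, -0.2, -3.4]
gripper_width: 0.173
```

Run:
```python
from h import *
T=toolT(); im=snap('wrist','wr8'); print(ctrl.get_obs()['force'],ctrl.get_obs()['wrist_torque'])
goto(.568,-.008,.124,.1195-np.pi)
cv2.imwrite('pics/c8.png',np.hstack([cv2.resize(im,(400,300)),cv2.resize(cams.grab_frame('side')[100:340,120:440],(400,300))]))
```

```text
[-0.39347533  0.37268959 -3.24375573] [-0.00285523 -0.02746898  0.06624743]
goto [ -2.96 -28.78  -0.16] twist 0.01 tcp [0.5015 0.2736 0.1221] yaw -3.0119
```

View pics/c8.png

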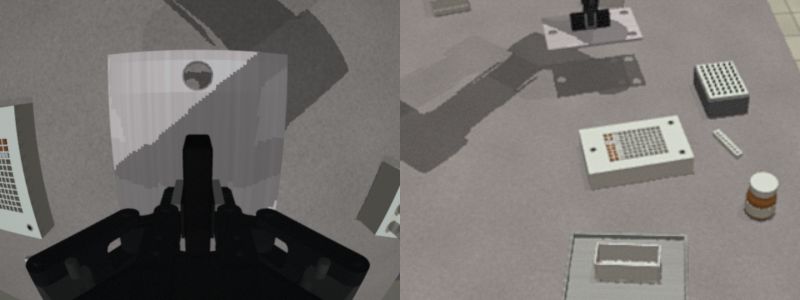

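The cover is held level, and its hole 2 is visible at the near end. Carrying it over the base.

>>> arm_command --increments '[[[-0.3,-3,0],0],[[-0.7,-7,0],0],[[-1.1,-11,0],0],[[-1.5,-15,0],0],[[-2,-19,0],0.01],[[-2.4,-23,0],0.01],[[-2.7,-26.5,0],0.01],[[-2.9,-28.2,0],0.01],[[-3,-28.8,0],0.01],[[-3,-28.8,0],0.01]]'

```text
time: 13.95
tcp_pos: [0.569, -0.0073, 0.1231]
ee_rot: [3.142, -0.0, -3.022]
force: [0.4, -0.7, -3.2]
gripper_width: 0.17
```

>>> arm_command --increments '[[[0,0,1],0],[[0,0,2.2],0],[[0,0,3.5],0],[[0,0,4.5],0],[[0,0,5],0],[[0,0,5],0],[[0,0,5],0],[[0,0,5],0]]'

```text
time: 14.95
tcp_pos: [0.5693, -0.0076, 0.0738]
ee_rot: [3.141, 0.001, -3.022]
force: [0.3, -0.1, -2.3]
gripper_width: 0.175
```

Run:
```python
from h import *
goto(.568,-.008,.072,.1195-np.pi)
T=toolT(); im=snap('wrist','wr9'); t=snap('top','t9'); s=snap('side','s9')
z=lambda a,f:cv2.resize(a,None,fx=f,fy=f,interpolation=cv2.INTER_CUBIC)
A=z(im[80:180,250:390],2.8)[:280,:392]; B=z(t[190:310,220:330],2.5)
C=z(s[180:260,250:370],3.2)
H=np.zeros((560,800,3),np.uint8); H[:A.shape[0],:A.shape[1]]=A; H[:B.shape[0],400:400+B.shape[1]]=B; H[300:300+C.shape[0],:C.shape[1]]=C
cv2.imwrite('pics/c9.png',H)
```

```text
goto [ 0.13 -0.03  0.18] twist 0.0 tcp [ 0.5693 -0.0076  0.0738] yaw -3.0217
```

View pics/c9.png

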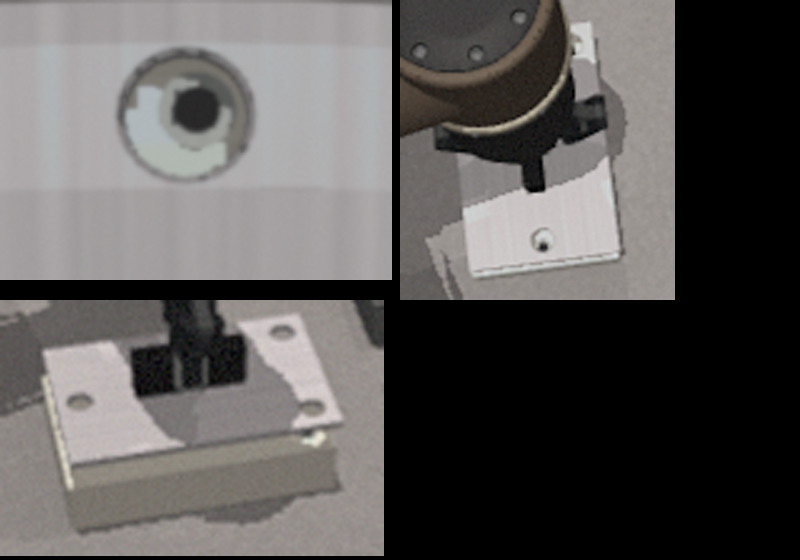

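Run:
```python
from h import *
T=toolT()
h=cast('wrist',[(250+187/2.8,80+114/2.8)],.066,T)[0]; t=cast('wrist',[(250+197/2.8,80+110/2.8)],.04,T)[0]
print('wrist hole2',h.round(4),'thread2',t.round(4),'hole-thread',(h-t)[:2].round(4))
L=np.array([[.078,.042,0],[.078,-.042,0],[-.078,0,0]]); a=.1199
print('expected thr2', np.array([.568,-.008])+[-.078*np.cos(a),-.078*np.sin(a)])
h2=cast('top',[(277.2,285.6)],.066)[0]; t2=cast('top',[(277.2,288.4)],.04)[0]; print('top',h2.round(4),t2.round(4),(h2-t2)[:2])
# side: holes 0,1,2 (crop at 250,180, x3.2, y offset 300) 
px=np.array([[282,331],[312,407],[80,401]],float); px=np.c_[250+px[:,0]/3.2,180+(px[:,1]-300)/3.2]
# holes seen in the side view vs where side view saw the threads at the start
w=cast('side',px,.066); print('cover from side'); o,_=fit(w[[0,1,2]])
s0=cv2.imread('pics/side0.png'); cv2.imwrite('pics/c10.png',cv2.resize(s0[185:255,255:365],None,fx=7,fy=7,interpolation=cv2.INTER_CUBIC))
t=cast('side',[(335.6,200.3),(346,222),(275,219)],.04); print(t.round(4))
```

```text
wrist hole2 [ 0.4931 -0.0176  0.066 ] thread2 [ 0.4908 -0.0161  0.04  ] hole-thread [ 0.0023 -0.0015]
expected thr2 [ 0.49055999 -0.01732981]
top [ 0.494  -0.0162  0.066 ] [ 0.491  -0.0142  0.04  ] [ 0.00297339 -0.00197973]
cover from side
origin [ 0.5702 -0.0109] yaw 0.1232 resid mm [[-0.0, 0.2], [-0.3, -0.2], [0.4, -0.1]]
[[ 0.6363  0.0338  0.04  ]
 [ 0.6501 -0.0428  0.04  ]
 [ 0.4918 -0.0165  0.04  ]]
```

View pics/c10.png

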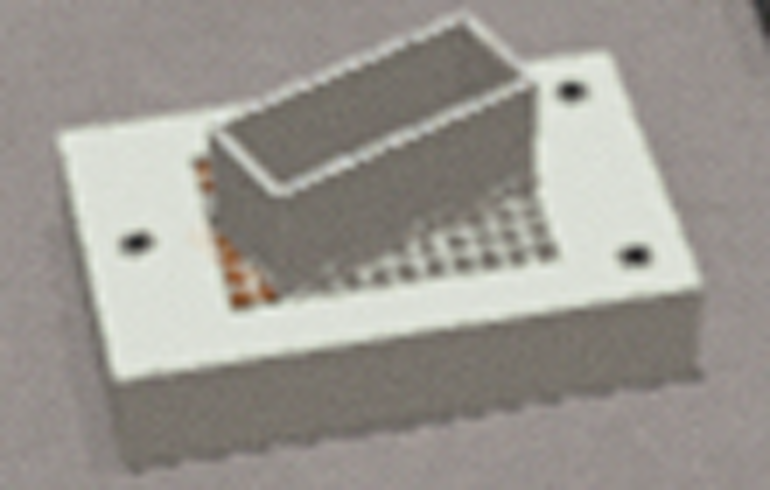

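All views put the cover about +2.5 mm in x and -1.5 mm in y from the base. The side view's threads at (336.6,198), (345.7,221.6) and (274.4,219.6) give a last check.

Run:
```python
from h import *
fit(cast('side',[(336.6,198),(345.7,221.6),(274.4,219.6)],.04))
T=toolT(); goto(*(T[:3,3]+[-.0022,.0017,-.002]),.1199-np.pi)
```

```text
origin [ 0.5674 -0.0091] yaw 0.1197 resid mm [[-0.2, -0.1], [-0.2, 0.1], [0.4, 0.0]]
goto [0.2 0.2 0.2] twist -0.0 tcp [ 0.5691 -0.0076  0.0736] yaw -3.0219
```

>>> arm_command --increments '[[[0.1,0.1,0.1],0],[[0.23,0.2,0.2],0],[[0.23,0.2,0.2],0],[[0.23,0.2,0.2],0],[[0.23,0.2,0.2],0]]'

```text
time: 15.72
tcp_pos: [0.5665, -0.0059, 0.0713]
ee_rot: [-3.142, 0.0, -3.022]
force: [0.3, 0.0, -2.9]
gripper_width: 0.175
```

Run:
```python
from h import *
T=toolT(); print(T[:3,3],ctrl.get_obs()['force']); im=snap('wrist','wr11'); s=snap('side','s11')
z=lambda a,f:cv2.resize(a,None,fx=f,fy=f,interpolation=cv2.INTER_CUBIC)
H=np.zeros((600,800,3),np.uint8); A=z(im[80:180,260:380],2.5); B=z(s[180:260,250:370],5)
C=z(s[270:370,240:360],2.5)
H[:250,:300]=A; H[:250,310:610]=C; H[255:,:600]=B[:345]
cv2.imwrite('pics/c11.png',H)
```

```text
[ 0.56647378 -0.00594701  0.07131745] [ 0.2890168   0.02096406 -2.87721108]
```

View pics/c11.png

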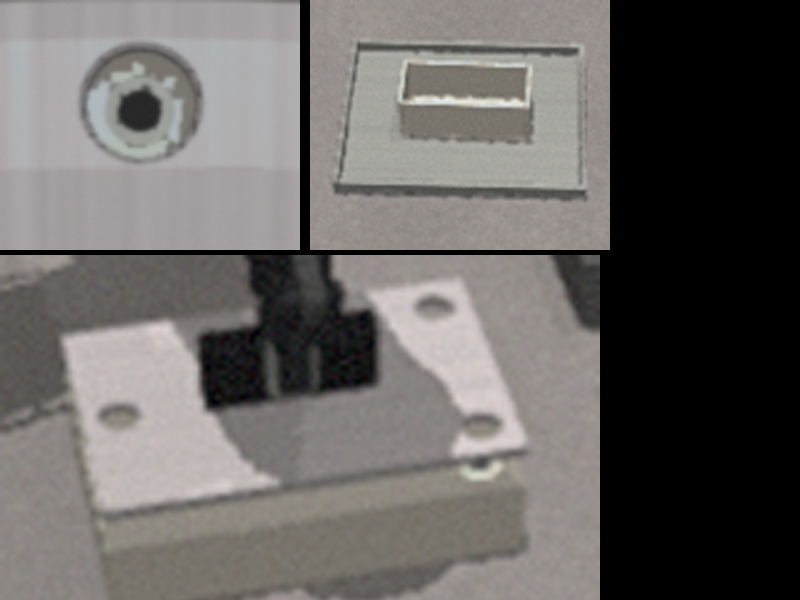

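Run:
```python
from h import *
T=toolT()
h=cast('wrist',[(260+141/2.5,80+102/2.5)],.0635,T)[0]; t=cast('wrist',[(260+139/2.5,80+109/2.5)],.04,T)[0]
print('hole2-thread2 mm',1000*(h-t)[:2])
px=np.array([[435,306],[483,424],[119,415]],float)
px=np.c_[250+px[:,0]/5,180+(px[:,1]-255)/5]; fit(cast('side',px,.0635))
print(ctrl.get_obs()['qvel'].round(3),ctrl.get_obs()['gripper_width'])
```

```text
hole2-thread2 mm [-0.04203001  0.35643435]
origin [ 0.5679 -0.0093] yaw 0.1242 resid mm [[-0.1, 0.0], [0.2, -0.1], [-0.1, 0.1]]
[ 0.    -0.    -0.    -0.002  0.001 -0.   ] 0.17034861576976687
```

Side view base (0.5674,-0.0091, yaw 0.120) against cover (0.5679,-0.0093, yaw 0.124): all holes are within about 1 mm. Gap about 17 mm. Handing in.

```bash
python3 -c "
from station import ctrl
print(ctrl.sign_off())"
```

```text
the job is handed in; nothing more can be done
None
```

The job is handed in, at about 16 s of the 64 s allowed. `sign_off` gives no verdict, so the result rests on my own last checks.

- **Trough:** I took it off the base, set it upright near the centre of the leftmost tray and let it go. The last side picture shows it still standing there.
- **Cover:** It is held by its grip bar over the base, the right way round, with a gap of about 17 mm. The gap is worked out from the tool height, not measured in a picture.
- **Hole alignment:** My first placing was about 3 mm off in all three views, so I corrected it. Afterwards the wrist view put hole 2 within 0.4 mm of its thread. The side view agreed on centre to 0.5 mm and on yaw to 0.004 rad.
- **Holes 0 and 1:** I checked these only through the side-view fit, not by looking straight down through them.
- **Level and contact:** The tool reads within 0.001 rad of vertical. The force reading showed only the cover's weight, about 3 N, so the cover is not touching the base.
- **Jar, tip box and strip:** The arm did not go near them, but I did not measure their positions again at the end.

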